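# Tip a counting chamber out of its rest

### The arm

A 7-joint arm with a two-finger parallel gripper is mounted at the origin on a cart in front of the work surface, level with it; the furniture and walls round the work are solid. World frame = base frame: x ahead of the robot, y to its left, z up, the work surface at z = 0. Lengths are in m, angles in rad, forces in N, time in s.
With the tool pointing down it reaches from about 0.4 to 0.875 m from the base axis. Payload 19.3 kg.
Tool frame: the origin (TCP) lies midway between the tips of the shut fingers; the grasp point (between the pads) lies bot.tcp_to_grasp behind it (bot.tcp_to_grasp is the distance from the TCP to the grasp point, in m); z points along the fingers, y is the line along which they close (so a half turn about z gives the same grasp; the last joint's range is limited). The gripper opens to 85 mm and grips with 20 to 120 N. Pads are 22 mm wide; open, the fingers measure 114 mm over their backs; the gripper's body (76 mm by 85 mm) begins 54 mm behind the grasp point. The pads swing forward as they close: fully open they stand 13 mm farther back than shut.
Start: joints at [1.045, 0.521, -0.036, 1.599, 0.021, 1.021, -0.113], TCP at [0.275, -0.561, 0.231] pointing down, gripper open.
Joint ranges: [-2.91, 2.91], [-0.3, 2.13], [-1.5, 1.42], [0.17, 2.43], [-1.26, 4.41], [0.16, 1.93], [-2.52, 2.52]. Speed limits (rad/s): [1.89, 1.89, 2.39, 2.39, 3.01, 3.01, 3.01].

### API

Orientations are given as [roll, pitch, yaw] about the fixed x, y, z axes, in that order (R = Rz(yaw) Ry(pitch) Rx(roll)).
In Python, from workcell import observe, imaging, bot gives the robot as it stands.
- The arm moves only by the tool send_rows, never from a script. Its argument "plan" is text: rows parted by semicolons, each of 7 numbers parted by spaces: the shift along the tool's x, y, z in m, then the turn, a rotation vector about the tool's x, y, z in degrees, then the finger opening in m, from 0 to 0.0854. In form: dx dy dz rx ry rz claw; .... A call has 1 to 10 rows; each row is the pose to reach, as a shift and turn from the pose commanded when the call began, along the tool's axes at that moment; what a row does not reach only later rows make up. A row lasts 1/12 s, in which the tool goes at most 41.7 mm and 7.16 degrees, less where a joint would pass 70% of its speed; a pose out of reach is approached as far as the arm can. A call with a gripper value outside its range is refused whole. The fingers move at their own pace and stop on an object; "grip_force" is the grip in N (left out, the last holds). Time passes only in rows, so rows that repeat a pose let the fingers close. It gives the time, the measured TCP pose, the force, the opening and the grip force at its end, in the units of the state.
- observe(): the state, without advancing time (a new reading comes with each control period).
- imaging.grab_frame(name): name is "scene" or "top" or "wrist"; returns a dict with "color" (400x640x3 uint8, red, green, blue), "fx", "fy", "cx", "cy" (pixels), "eye" and "orientation" of the camera in the world; the wrist camera has in their place "tool_from_camera" (4x4, takes a point from camera to tool coordinates, whose origin is the TCP and whose axes are the flange's). Camera axes: x right, y down, z forward; pixel columns grow to the right and rows downward; lengths in m; the calibration is good to about 2 mm. A picture is of the moment at which its call begins: read the wrist's pose just before it. There is no depth.
- bot.job_done(): hands the job in; it is judged then, once.
The state is a dict: "clock": time; "qpos": joint angles; "qd": joint speeds; "joint_efforts": joint torques, N m; "position": TCP position; "tool_rot": TCP orientation; "force": force on the tool from outside, world axes, zero at the start; "moment": the same for the moment, N m; "grip_width": finger opening in m; "finger_force": force on a finger pad.
Only numpy, scipy, OpenCV 4.12 (cv2) and the standard library are available. Lean on these libraries where they do the work, as an engineer would, in place of code of your own. Each camera call takes 0.05 s, during which the arm holds its last target. There are 200 camera calls.

### The job

Take the glass counting chamber out of its grey plastic rest: press down the end of the glass that lies free over the open end of the rest, so that the other end tips up fully and stays up, then grip the raised end, lift the chamber out and lay it flat in the middle of the steel tray. Let go of it there.

Things in the scene. Friction and masses are not known exactly. Their poses are not given: they have to be found in the camera images.
- chamber: Loose counting chamber: opaque pale grey-green glass plate, 76 mm long (x), 35 wide (y), 4 thick, 20 to 45 g, dark grooves across its top. Origin at its centre, half-way up. Starts level in the rest, top flush with the rest's walls, x along the rest's x, centre 4 mm from the hinge towards the rest's +x, 3 mm gaps beside it. To be gripped across its width once tipped.
- rest: Fixed dark grey plastic rest, 116 mm (x) by 92 (y), yawed up to 35 degrees, -x end nearer the robot. Origin on the worktop under its hinge, which runs along y. From 8 mm on the -x side of the hinge to the +x end it has 34 mm high walls: 25 mm wide beside the chamber (inner faces 20.5 mm off the middle line) and one across the +x end. The -x end is open over a 6 mm base: press the glass there, about 24 mm from the hinge.
- rocker (a joint): Rocker plate under the chamber on the rest's hinge (axis 28.5 mm up; glass underside 1.5 mm above it). 0 = level; grows as the -x end is pressed down and the +x end rises; stop at 0.5 rad, where the glass's +x end is 20 mm above the walls. Stays where left (friction 0.04 N m, 2 N at the end). A 3 mm lip at its -x end stops the glass sliding off.
- tray: Shallow open steel tray, fixed, 170 mm (x) by 130 mm (y), rim 12 mm high, walls and floor 3 mm thick. Origin at the middle of its underside, on the worktop.
Mind the look-alikes: they are no part of the job. There is more than one size of the chamber; the one meant has the size given above.

How it is judged:
By the outcome, as a careful person would: the job done as asked, in the order asked, and still so for the second after the job is handed in, with the robot touching nothing.
It also fails if it takes over 48 s, if anything falls off the work surface, if the arm or the gripper's body presses on something with over 40 N, if the wrist force passes 120 N, or if a joint passes its speed limit or range.

## Working session

There is one attempt and no reset: what is moved stays moved. The work goes in short steps, Python scripts to look and compute and a tool call to move; the robot and the scene stay as the last step left them, time stands still between calls to the robot, and variables do not carry over. Pictures are saved under pics/ and viewed, at most 10 in all, crops included, and the job is handed in when it is done.

Besides the shell and the picture viewer there is one more tool, called after "Call:" by a JSON object that holds its "name" and its "arguments". send_rows: Moves the arm, as the interface text tells. Its arguments: {"type":"object","properties":{"plan":{"type":"string"},"grip_force":{"type":"number"}},"required":["plan"]}

```bash
mkdir -p pics; ls
python3 - <<'E'
from workcell import observe, imaging, bot
import cv2,numpy as np
print(observe()); print(bot.tcp_to_grasp)
for n in("scene","top","wrist"):
    f=imaging.grab_frame(n); cv2.imwrite(f"pics/{n}0.png",f["color"][:,:,::-1])
    print(n,{k:np.round(v,4).tolist() for k,v in f.items() if k!="color"})
E
```

```text
pics
{'clock': 0.0, 'qpos': array([ 1.04477726,  0.52203087, -0.03635329,  1.59998188,  0.02118435,
        1.02112303, -0.11281014]), 'qd': array([-1.03662910e-03, -1.02029621e-03,  4.20817438e-05,  3.53365724e-05,
       -1.06335476e-03, -4.41516885e-05, -6.68125743e-04]), 'joint_efforts': array([-4.39119503e-04, -9.27085018e+01,  1.97957464e+00, -3.69938207e+01,
        1.78161910e-02,  7.90146994e-03, -1.25572406e-06]), 'position': array([ 0.27495977, -0.5608935 ,  0.2307243 ]), 'tool_rot': array([-3.14043512e+00,  5.70196324e-05,  4.55812782e-01]), 'force': array([-0.39041323,  0.10821421, -0.09899366]), 'moment': array([-0.01071843,  0.04763911, -0.02564274]), 'finger_force': 0.0, 'grip_width': 0.08525967738066875}
0.0187
scene {'fx': 364.0754, 'fy': 364.0754, 'cx': 319.805, 'cy': 192.9052, 'eye': [0.1776, 0.3823, 0.7201], 'orientation': [-2.4412, -0.0185, -2.3287]}
top {'fx': 505.9506, 'fy': 505.9506, 'cx': 320.5482, 'cy': 197.5197, 'eye': [0.4036, 0.0024, 1.024], 'orientation': [-2.9786, -0.0106, -1.576]}
wrist {'fx': 287.1319, 'fy': 287.1319, 'cx': 322.3345, 'cy': 198.2286, 'tool_from_camera': [[0.0001, -0.954, -0.2997, 0.0763], [1.0, 0.0007, -0.0018, 0.0007], [0.0019, -0.2997, 0.954, -0.1427], [0.0, 0.0, 0.0, 1.0]]}
```

View pics/top0.png

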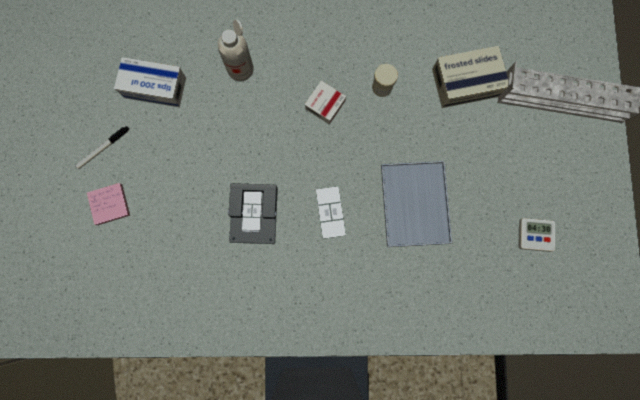

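View pics/scene0.png

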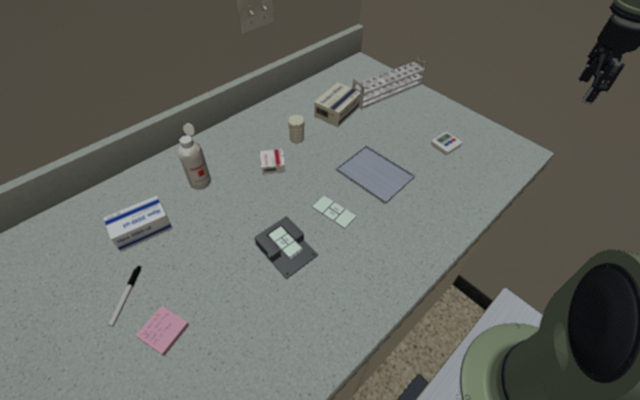

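The top view shows the rest at about (253,212) holding its chamber (252,211), open end towards the robot. A loose look-alike lies at (331,212) and the steel tray at (416,204). Next I'll measure them.

```bash
cat > h.py <<'E'
from workcell import observe, imaging, bot
import cv2,numpy as np
from scipy.spatial.transform import Rotation as R
def pose(f,s=None):
    if "eye" in f: return R.from_euler('xyz',f["orientation"]).as_matrix(),np.array(f["eye"])
    T=np.array(f["tool_from_camera"]); Rt=R.from_euler('xyz',s["tool_rot"]).as_matrix()
    return Rt@T[:3,:3], Rt@T[:3,3]+s["position"]
def ray(f,uv,z,s=None):
    Rc,e=pose(f,s); uv=np.atleast_2d(uv).astype(float)
    d=np.c_[(uv[:,0]-f["cx"])/f["fx"],(uv[:,1]-f["cy"])/f["fy"],np.ones(len(uv))]@Rc.T
    return e+d*((z-e[2])/d[:,2])[:,None]
def proj(f,P,s=None):
    Rc,e=pose(f,s); c=(np.atleast_2d(P)-e)@Rc
    return np.c_[c[:,0]/c[:,2]*f["fx"]+f["cx"],c[:,1]/c[:,2]*f["fy"]+f["cy"]]
def rect(pts):
    r=cv2.minAreaRect(np.float32(pts[:,:2]*1000)); b=cv2.boxPoints(r)
    e=b[1]-b[0],b[2]-b[1]; l=e[0] if np.hypot(*e[0])>np.hypot(*e[1]) else e[1]
    if l[0]<0:l=-l
    return np.round(r[0],1),np.round(sorted(r[1]),1),round(float(np.degrees(np.arctan2(l[1],l[0]))),1)
def biggest(m):
    cs=cv2.findContours(m.astype(np.uint8),cv2.RETR_EXTERNAL,cv2.CHAIN_APPROX_NONE)[0]
    return max(cs,key=cv2.contourArea)[:,0]
E
python3 - <<'E'
from h import *
f=imaging.grab_frame("top"); c=f["color"].astype(int)
def roi(m,x0,x1,y0,y1):
    k=np.zeros(m.shape,bool); k[y0:y1,x0:x1]=1; return m&k
br=c.sum(2)
for n,m,z in(("rest",roi(br<270,215,290,170,255),.034),("restbase",roi(br<270,215,290,170,255),.006),("cham",roi(br>450,236,268,180,240),.034),("loose",roi(br>560,310,352,180,245),.004)):
    b=biggest(m); print(n,rect(ray(f,b,z)))
hsv=cv2.cvtColor(f["color"],cv2.COLOR_RGB2HSV)
print(hsv[204,416],hsv[260,350],c[225,240],c[200,240],c[195,252])
m=roi((c[:,:,2]>c[:,:,1]+5),370,465,150,260); m=cv2.morphologyEx(m.astype(np.uint8),cv2.MORPH_CLOSE,np.ones((5,5)))
b=biggest(m);print("tray",rect(ray(f,b,.012)))
cv2.imwrite("pics/crop.png",cv2.resize(f["color"][170:260,215:465,::-1],None,fx=3.2,fy=3.2,interpolation=cv2.INTER_CUBIC))
E
```

```text
rest (array([533.4, 124.6]), array([ 94.3, 113.2]), -0.3)
restbase (array([537.1, 128. ]), array([ 97. , 116.4]), -0.3)
cham (array([526.3, 129. ]), array([33.3, 51.6]), 0.8)
loose (array([507. , -34.3]), array([29.4, 43.9]), -82.6)
[105  32 145] [ 60  14 146] [82 86 86] [84 87 89] [196 198 202]
tray (array([ 558.4, -202.5]), array([129.1, 169.3]), 2.9)
```

View pics/crop.png

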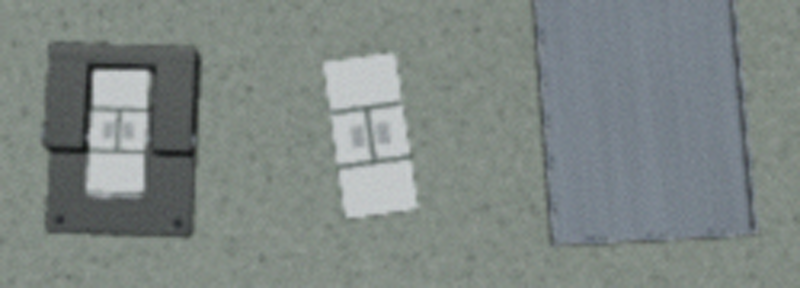

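The crop confirms it: chamber upright in the rest at crop (120,130), open end at the bottom, tray yawed slightly. Now a tidier chamber fit and the first move's deltas.

```bash
cat >> h.py <<'E'
def delta(p,rpy,base=None):
    s=observe(); R0=R.from_euler('xyz',s["tool_rot"]); R1=R.from_euler('xyz',rpy)
    print("d mm",np.round(R0.inv().apply(np.array(p)-s["position"])*1000,1),"rot deg",np.round((R0.inv()*R1).as_rotvec(degrees=True),2),"t",s["clock"])
E
python3 - <<'E'
from h import *
f=imaging.grab_frame("top"); c=f["color"].astype(int).sum(2)
m=np.zeros(c.shape,np.uint8); m[180:240,236:268]=(c>400)[180:240,236:268]
m=cv2.morphologyEx(m,cv2.MORPH_CLOSE,np.ones((7,7)))
print(rect(ray(f,biggest(m),.034)))
m=np.zeros(c.shape,np.uint8); m[170:255,310:352]=(c>480)[170:255,310:352]
print(rect(ray(f,biggest(cv2.morphologyEx(m,cv2.MORPH_CLOSE,np.ones((7,7)))),.004)))
delta([.50,.13,.20],[np.pi,0,0])
E
```

```text
(array([539.2, 127.4]), array([34.7, 78.7]), -2.6)
(array([541.9, -28.9]), array([ 46.3, 101.2]), 8.0)
d mm [ 506.2 -521.5   31.3] rot deg [-3.000e-02  1.000e-02  2.612e+01] t 0.25
```

Call:
{"name": "send_rows", "arguments": {"plan": "0.506 -0.521 0.03 0 0 29 0;0.506 -0.521 0.03 0 0 29 0;0.506 -0.521 0.03 0 0 29 0;0.506 -0.521 0.03 0 0 29 0;0.506 -0.521 0.03 0 0 29 0;0.506 -0.521 0.03 0 0 29 0;0.506 -0.521 0.03 0 0 29 0;0.506 -0.521 0.03 0 0 29 0;0.506 -0.521 0.03 0 0 29 0;0.506 -0.521 0.03 0 0 29 0"}}

```text
clock: 1.08
position: [0.4032, -0.1669, 0.2144]
tool_rot: [3.141, -0.001, -0.051]
force: [1.9, -0.1, 0.2]
grip_width: 0.0
finger_force: 0.0
```

Run:
```python
from h import *
delta([.50,.13,.16],[np.pi,0,-.045]); print(observe()["position"],observe()["tool_rot"],observe()["qpos"])
```

```text
d mm [  81.6 -301.4   54.4] rot deg [ 0.01 -0.03 -0.32] t 1.0833
[ 0.40324789 -0.16685291  0.21442294] [ 3.14138714e+00 -5.65265097e-04 -5.06380883e-02] [ 0.31438832  0.24711225 -0.06870517  2.08825144  0.02339412  0.80633066
 -1.38985432]
```

Call:
{"name": "send_rows", "arguments": {"plan": "0.0815 -0.3015 0.0545 0 0 0 0;0.0815 -0.3015 0.0545 0 0 0 0;0.0815 -0.3015 0.0545 0 0 0 0;0.0815 -0.3015 0.0545 0 0 0 0;0.0815 -0.3015 0.0545 0 0 0 0;0.0815 -0.3015 0.0545 0 0 0 0;0.0815 -0.3015 0.0545 0 0 0 0;0.0815 -0.3015 0.0545 0 0 0 0;0.0815 -0.3015 0.0545 0 0 0 0;0.0815 -0.3015 0.0545 0 0 0 0"}}

```text
clock: 1.92
position: [0.4994, 0.1295, 0.1592]
tool_rot: [3.142, 0.001, -0.048]
force: [0.1, -1.2, 0.9]
grip_width: 0.0002
finger_force: 0.0
```

Run:
```python
from h import *
s=observe(); f=imaging.grab_frame("wrist"); cv2.imwrite("pics/w1.png",f["color"][:,:,::-1])
print(s["position"],s["tool_rot"],s["qpos"])
c=f["color"].astype(int).sum(2); print(proj(f,[[.539,.127,.034],[.539-.028,.127,.034]],s))
```

```text
[0.49942402 0.12952654 0.15921342] [ 3.14153132e+00  9.21591716e-04 -4.79112426e-02] [-0.2412646   0.4505739  -0.16693857  1.94767546  0.10558402  0.75245535
 -2.08778776]
[[322.64539086 149.42444308]
 [324.03324064 178.75908432]]
```

View pics/w1.png

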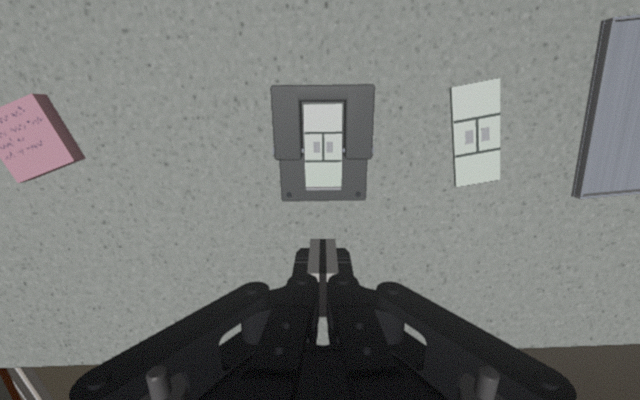

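The wrist view shows the rest straight ahead and aligned with the tool, its chamber spanning about (303–342, 103–188). The fingertips are at (323,240). I'll measure it and compute the press.

Run:
```python
from h import *
s=observe(); f=imaging.grab_frame("wrist"); c=f["color"].astype(int).sum(2)
m=np.zeros(c.shape,np.uint8); m[98:196,296:350]=(c>400)[98:196,296:350]
m=cv2.morphologyEx(m,cv2.MORPH_CLOSE,np.ones((7,7)))
b=biggest(m); print(b.min(0),b.max(0)); print(rect(ray(f,b,.034,s)))
m=np.zeros(c.shape,np.uint8); m[75:162,255:390]=(c<330)[75:162,255:390]
print("walls",rect(ray(f,biggest(m),.034,s)))
# end of glass: profile along central column
print(c[180:204,323].tolist(), ray(f,[[323,104],[323,188],[323,158]],.034,s)[:,:2].round(4).tolist())
```

```text
[300 103] [342 189]
(array([540., 127.]), array([39.1, 79.2]), -1.3)
walls (array([561.7, 126. ]), array([67.7, 91.5]), 87.6)
[585, 582, 581, 569, 586, 575, 527, 426, 455, 442, 327, 265, 283, 262, 284, 267, 273, 281, 257, 270, 285, 383, 438, 443] [[0.579, 0.1232], [0.5018, 0.127], [0.531, 0.1255]]
```

Run:
```python
from h import *
delta([.5065,.1283,.042],[np.pi,0,-.045])
```

```text
d mm [  7.   -1.3 117.7] rot deg [ 0.03  0.02 -0.35] t 2.0167
```

Call:
{"name": "send_rows", "arguments": {"plan": "0.0065 -0.001 0.04 0 0 0 0;0.0065 -0.001 0.08 0 0 0 0;0.0065 -0.001 0.105 0 0 0 0;0.0065 -0.001 0.117 0 0 0 0;0.0065 -0.001 0.117 0 0 0 0;0.0065 -0.001 0.117 0 0 0 0"}}

```text
clock: 2.52
position: [0.5062, 0.1279, 0.043]
tool_rot: [3.141, 0.0, -0.052]
force: [-0.4, 0.2, 0.1]
grip_width: 0.0005
finger_force: 0.0
```

Call:
{"name": "send_rows", "arguments": {"plan": "0 0 0.003 0 0 0 0;0 0 0.006 0 0 0 0;0 0 0.008 0 0 0 0;0 0 0.010 0 0 0 0;0 0 0.012 0 0 0 0;0 0 0.013 0 0 0 0;0 0 0.014 0 0 0 0;0 0 0.014 0 0 0 0"}}

```text
clock: 3.18
position: [0.5061, 0.1289, 0.0286]
tool_rot: [3.141, 0.0, -0.05]
force: [-0.6, -0.0, 1.4]
grip_width: -0.0001
finger_force: 0.5
```

Contact at z 0.0286 with a light force, so I'll keep going to the stop.

Call:
{"name": "send_rows", "arguments": {"plan": "0 0 0.001 0 0 0 0;0 0 0.002 0 0 0 0;0 0 0.003 0 0 0 0;0 0 0.004 0 0 0 0;0 0 0.0045 0 0 0 0;0 0 0.005 0 0 0 0;0 0 0.005 0 0 0 0"}}

```text
clock: 3.77
position: [0.5064, 0.129, 0.0237]
tool_rot: [-3.142, -0.0, -0.05]
force: [0.3, -0.3, 1.8]
grip_width: 0.0
finger_force: 0.4
```

Call:
{"name": "send_rows", "arguments": {"plan": "0 0 0.001 0 0 0 0;0 0 0.0015 0 0 0 0;0 0 0.002 0 0 0 0;0 0 0.0025 0 0 0 0;0 0 0.003 0 0 0 0;0 0 0.003 0 0 0 0"}}

```text
clock: 4.27
position: [0.5064, 0.129, 0.0212]
tool_rot: [-3.141, -0.001, -0.05]
force: [-3.0, -0.7, 15.9]
grip_width: 0.0001
finger_force: 7.1
```

Force jumped to 16 N, so the stop is reached. Retract and look.

Call:
{"name": "send_rows", "arguments": {"plan": "0 0 -0.02 0 0 0 0;0 0 -0.06 0 0 0 0;0 0 -0.1 0 0 0 0;0 0 -0.13 0 0 0 0;0 0 -0.14 0 0 0 0.055;0 0 -0.14 0 0 0 0.055;0 0 -0.14 0 0 0 0.055"}}

```text
clock: 4.85
position: [0.5062, 0.1288, 0.1606]
tool_rot: [-3.142, -0.0, -0.051]
force: [0.3, 0.1, -0.6]
grip_width: 0.0355
finger_force: 0.0
```

Run:
```python
from h import *
s=observe(); f=imaging.grab_frame("wrist"); g=imaging.grab_frame("scene")
cv2.imwrite("pics/w2.png",np.vstack([cv2.resize(f["color"][70:220,220:420,::-1],(720,288*540//288//1),interpolation=cv2.INTER_CUBIC)[:300] if 0 else cv2.resize(f["color"][80:210,250:400,::-1],(600,520)[:2],interpolation=cv2.INTER_CUBIC)]))
cv2.imwrite("pics/s2.png",cv2.resize(g["color"][190:300,220:370,::-1],None,fx=4,fy=4,interpolation=cv2.INTER_CUBIC))
a=.6-.045
h=np.array([.5365,.127,.0285]); yw=-.045; X=np.array([np.cos(yw),np.sin(yw),0]);Y=np.array([-np.sin(yw),np.cos(yw),0]);Z=np.array([0,0,1])
t=.5; ex=X*np.cos(t)+Z*np.sin(t); n=-X*np.sin(t)+Z*np.cos(t)
P=[h+ex*a_+n*.0055+Y*b for a_ in(.042,-.034) for b in(.0175,-.0175)]
print(np.round(P,4)); print(proj(f,P,s).round(1)); print(s["position"],s["tool_rot"],s["grip_width"],s["clock"])
```

```text
[[0.5715 0.1429 0.0535]
 [0.5699 0.108  0.0535]
 [0.5048 0.1459 0.017 ]
 [0.5033 0.111  0.017 ]]
[[301.3 122.9]
 [342.8 122.7]
 [305.6 187.8]
 [339.5 187.6]]
[0.50617357 0.12884926 0.16064712] [-3.14150103e+00 -4.49975697e-04 -5.05501253e-02] 0.03550955627003775 4.85
```

View pics/w2.png

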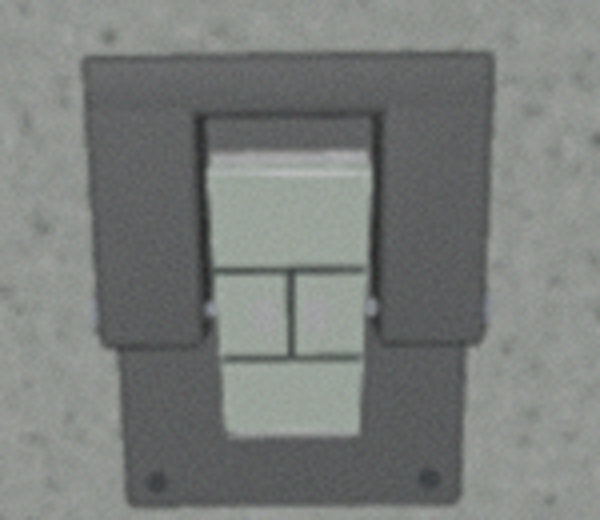

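View pics/s2.png

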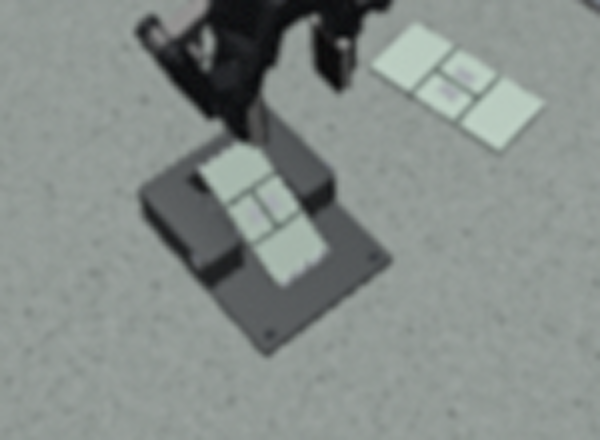

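The pictures show the chamber fully tipped. Its raised corners are at wrist pixels (302,123) and (343,123) against predicted (301,123) and (343,123), so the 0.5 rad model holds. Next is a grasp with the tool perpendicular to the glass.

```bash
cat >> h.py <<'E'
hg=np.array([.5365,.127,.0285]); yw=-.045; X=np.array([np.cos(yw),np.sin(yw),0]);Y=np.array([-np.sin(yw),np.cos(yw),0]);Z=np.array([0,0,1])
t=.5; ex=X*np.cos(t)+Z*np.sin(t); n=-X*np.sin(t)+Z*np.cos(t)
E
python3 - <<'E'
from h import *
for d in(.055,0): p=hg+ex*.032+n*(-.0045+d); print(p.round(4)); delta(p,[np.pi,-.5,yw])
E
```

```text
[0.5404 0.1268 0.0882]
d mm [35.   0.1 71.3] rot deg [ 0.11 28.75 -0.29] t 4.95
[0.5667 0.1256 0.0399]
d mm [ 61.4  -0.  119.5] rot deg [ 0.11 28.75 -0.29] t 4.95
```

Call:
{"name": "send_rows", "arguments": {"plan": "0.007 0 0.014 0 6 0 0.055;0.014 0 0.028 0 12 0 0.055;0.021 0 0.042 0 18 0 0.055;0.028 0 0.057 0 24 0 0.055;0.035 0 0.071 0 28.7 0 0.055;0.035 0 0.071 0 28.7 0 0.055;0.035 0 0.071 0 28.7 0 0.055"}}

```text
clock: 5.53
position: [0.5596, 0.1397, 0.1338]
tool_rot: [3.111, -0.431, -0.043]
force: [0.4, 0.3, 0.0]
grip_width: 0.0552
finger_force: 0.0
```

Run:
```python
from h import *
s=observe(); print(s["position"],s["tool_rot"],s["grip_width"],s["qpos"]); f=imaging.grab_frame("wrist"); cv2.imwrite("pics/w3.png",f["color"][:,:,::-1])
p=hg+ex*.032+n*(-.0045); delta(p,[np.pi,-.5,yw])
```

```text
[0.5596205  0.1396545  0.13379667] [ 3.11146121 -0.43065067 -0.04265125] 0.055179577879085215 [-0.75648223  0.4903024   0.35453634  2.16772607  0.44637239  0.16099788
 -2.51979825]
d mm [-32.5  11.   89.2] rot deg [1.58 3.97 0.09] t 5.5833
```

View pics/w3.png

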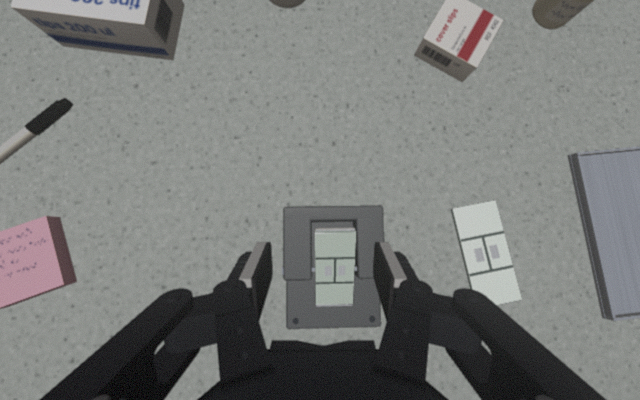

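The wrist view shows the chamber still tipped at (335,265), with the fingers open on both sides. The full 0.5 rad tilt hit joint limits (q6 and q7), so I'll use half of it, 0.25 rad, and make up the rest when placing.

```bash
cat >> h.py <<'E'
a=X*np.sin(.25)-Z*np.cos(.25)
G=hg+ex*.032+n*.0012+a*.0035
E
python3 - <<'E'
from h import *
print(G); delta(G-a*.06,[np.pi,-.25,yw])
E
```

```text
[0.56484452 0.12572363 0.04150352]
d mm [-22.7  12.7  28. ] rot deg [  1.58 -10.36  -0.1 ] t 5.5833
```

Call:
{"name": "send_rows", "arguments": {"plan": "-0.01 0.006 0.005 1 -5 0 0.055;-0.02 0.012 0.015 1.5 -10.4 0 0.055;-0.023 0.0127 0.028 1.5 -10.4 0 0.055;-0.023 0.0127 0.028 1.5 -10.4 0 0.055;-0.023 0.0127 0.028 1.5 -10.4 0 0.055"}}

```text
clock: 6.0
position: [0.5505, 0.1232, 0.0992]
tool_rot: [-3.141, -0.248, -0.054]
force: [-1.1, -1.1, -0.1]
grip_width: 0.0547
finger_force: 0.0
```

Run:
```python
from h import *
s=observe(); print(s["position"],s["tool_rot"],s["qpos"].round(2)); delta(G-a*.06,[np.pi,-.25,yw]);delta(G,[np.pi,-.25,yw])
```

```text
[0.55046281 0.1231569  0.09918167] [-3.14056516 -0.24833261 -0.05433634] [-0.39  0.53  0.    2.07  0.32  0.33 -2.31]
d mm [-0.5 -3.2 -0.6] rot deg [ 0.07  0.1  -0.52] t 6.0
d mm [-0.4 -3.3 59.4] rot deg [ 0.07  0.1  -0.52] t 6.0
```

Call:
{"name": "send_rows", "arguments": {"plan": "0 -0.002 0.01 0 0 -0.5 0.055;0 -0.003 0.02 0 0 -0.5 0.055;0 -0.003 0.03 0 0 -0.5 0.055;0 -0.003 0.038 0 0 -0.5 0.055;0 -0.003 0.042 0 0 -0.5 0.055;0 -0.003 0.042 0 0 -0.5 0.055"}}

```text
clock: 6.5
position: [0.5603, 0.1282, 0.0582]
tool_rot: [3.139, -0.249, -0.039]
force: [-1.0, -0.8, 0.4]
grip_width: 0.0549
finger_force: 0.0
```

Run:
```python
from h import *
s=observe(); print(s["qpos"].round(2)); delta(G,[np.pi,-.25,yw])
f=imaging.grab_frame("wrist"); cv2.imwrite("pics/w4.png",f["color"][180:400,180:480,::-1].repeat(2,0).repeat(2,1))
```

```text
[-0.42  0.62  0.04  2.06  0.35  0.25 -2.33]
d mm [ 0.4  2.3 17.4] rot deg [0.09 0.08 0.32] t 6.5
```

View pics/w4.png

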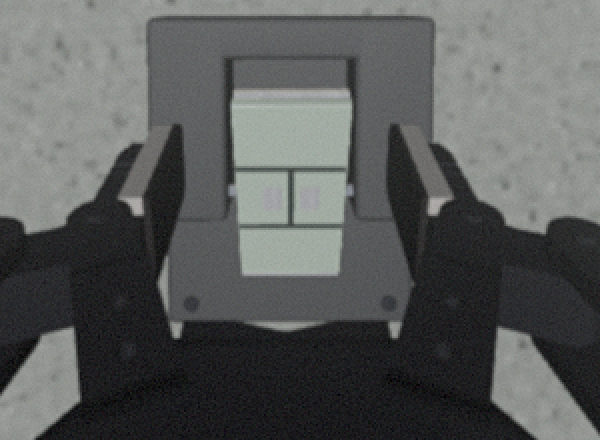

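The picture shows the glass centred at crop x≈292 and the finger mid-line at 285. That agrees with the computed 2 mm shift, so descend and grip.

Call:
{"name": "send_rows", "arguments": {"plan": "0.0004 0.002 0.005 0 0 0.3 0.055;0.0004 0.002 0.01 0 0 0.3 0.055;0.0004 0.002 0.014 0 0 0.3 0.055;0.0004 0.002 0.017 0 0 0.3 0.055;0.0004 0.002 0.017 0 0 0.3 0.055;0.0004 0.002 0.017 0 0 0.3 0.055"}}

```text
clock: 7.05
position: [0.5653, 0.1256, 0.0429]
tool_rot: [3.141, -0.25, -0.046]
force: [-0.0, 1.0, 0.2]
grip_width: 0.0555
finger_force: 0.0
```

Run:
```python
from h import *
s=observe(); print(s["qpos"].round(2)); delta(G,[np.pi,-.25,yw])
```

```text
[-0.41  0.65  0.05  2.06  0.36  0.22 -2.34]
d mm [-0.8 -0.1  1.3] rot deg [ 0.06  0.02 -0.06] t 7.05
```

Call:
{"name": "send_rows", "arguments": {"plan": "-0.0005 0 0.001 0 0 0 0.045;-0.0005 0 0.001 0 0 0 0.036;-0.0005 0 0.001 0 0 0 0.03;-0.0005 0 0.001 0 0 0 0.028;-0.0005 0 0.001 0 0 0 0.026;-0.0005 0 0.001 0 0 0 0.026;-0.0005 0 0.001 0 0 0 0.026", "grip_force": 30}}

```text
clock: 7.63
position: [0.5652, 0.1259, 0.0421]
tool_rot: [3.141, -0.25, -0.046]
force: [-1.1, 3.1, 1.5]
grip_width: 0.034
finger_force: 30.2
```

Gripped at 34 mm with 30 N. Lift straight up.

Call:
{"name": "send_rows", "arguments": {"plan": "0.0012 0 -0.0048 0 0 0 0.026;0.0025 0 -0.0097 0 0 0 0.026;0.005 0 -0.0194 0 0 0 0.026;0.0075 0 -0.029 0 0 0 0.026;0.010 0 -0.0388 0 0 0 0.026;0.0125 0 -0.0485 0 0 0 0.026;0.0173 0 -0.068 0 0 0 0.026;0.022 0 -0.087 0 0 0 0.026;0.022 0 -0.087 0 0 0 0.026"}}

```text
clock: 8.38
position: [0.5664, 0.1259, 0.136]
tool_rot: [-3.14, -0.254, -0.047]
force: [1.1, 0.9, 0.3]
grip_width: 0.0336
finger_force: 30.0
```

Run:
```python
from h import *
s=observe(); f=imaging.grab_frame("wrist"); g=imaging.grab_frame("scene"); print(s["grip_width"],s["force"])
i=np.hstack([f["color"][150:400,160:480],g["color"][130:380,180:500]])[:,:,::-1]
cv2.imwrite("pics/w5.png",cv2.resize(i,(800,312),interpolation=cv2.INTER_AREA))
delta([.592,-.204,.13],[np.pi,.25,.05])
```

```text
0.03356721982226289 [1.072263   0.92161249 0.33543938]
d mm [ 40.  328.   13.4] rot deg [-1.000e-02 -2.872e+01 -5.600e+00] t 8.4833
```

View pics/w5.png

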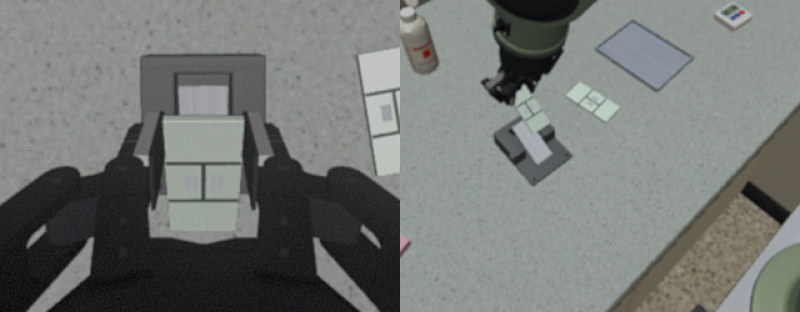

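The left half shows the chamber held level between the pads, clear of the empty rest. The right half confirms it is out. Carry it to the tray, levelling on the way.

Run:
```python
from h import *
delta([.5855,-.201,.08],[np.pi,.25,.05])
```

```text
d mm [ 21.1 325.3  60.1] rot deg [-1.000e-02 -2.872e+01 -5.600e+00] t 8.4833
```

Call:
{"name": "send_rows", "arguments": {"plan": "0.001 0.015 0 0 -2 -0.3 0.026;0.003 0.045 0.002 0 -5 -0.8 0.026;0.005 0.08 0.005 0 -8 -1.5 0.026;0.008 0.115 0.01 0 -11 -2 0.026;0.01 0.15 0.015 0 -14 -2.7 0.026;0.012 0.185 0.02 0 -17 -3.3 0.026;0.014 0.22 0.03 0 -20 -4 0.026;0.017 0.255 0.04 0 -23 -4.5 0.026;0.019 0.285 0.05 0 -26 -5 0.026;0.021 0.31 0.058 0 -28 -5.5 0.026"}}

```text
clock: 9.32
position: [0.5845, -0.1884, 0.0795]
tool_rot: [3.141, 0.244, 0.047]
force: [0.6, 0.9, 0.3]
grip_width: 0.0333
finger_force: 30.0
```

Call:
{"name": "send_rows", "arguments": {"plan": "0 0.01 0.001 0 -0.5 0 0.026;0 0.015 0.002 0 -0.7 0 0.026;0 0.015 0.002 0 -0.7 0 0.026;0 0.015 0.002 0 -0.7 0 0.026"}}

```text
clock: 9.65
position: [0.5854, -0.1993, 0.0791]
tool_rot: [3.141, 0.251, 0.05]
force: [-0.3, 0.3, -1.9]
grip_width: 0.0337
finger_force: 30.0
```

Run:
```python
from h import *
s=observe(); print(s["qpos"].round(2)); delta([.5855,-.201,.02],[np.pi,.25,.05])
f=imaging.grab_frame("top"); c=f["color"].astype(int)
g=imaging.grab_frame("wrist"); i=np.hstack([g["color"][120:400,140:500],f["color"][140:280,350:490].repeat(2,0).repeat(2,1)])
cv2.imwrite("pics/w6.png",i[:,:,::-1])
# tray rim rect from the wrist is partial; re-measure tray floor centre from the earlier view instead
```

```text
[ 0.3   0.82 -0.17  1.5   0.2   1.09 -1.47]
d mm [14.7  1.7 57.3] rot deg [ 0.02  0.06 -0.03] t 9.65
```

Call:
{"name": "send_rows", "arguments": {"plan": "0.004 0.0015 0.015 0 0 0 0.026;0.0085 0.0015 0.033 0 0 0 0.026;0.0123 0.0015 0.048 0 0 0 0.026;0.0148 0.0015 0.058 0 0 0 0.026;0.016 0.0015 0.063 0 0 0 0.026;0.0166 0.0015 0.065 0 0 0 0.026;0.0166 0.0015 0.065 0 0 0 0.026"}}

```text
clock: 10.33
position: [0.5855, -0.202, 0.0118]
tool_rot: [3.141, 0.252, 0.049]
force: [-0.7, 0.0, -0.4]
grip_width: 0.0334
finger_force: 30.0
```

Call:
{"name": "send_rows", "arguments": {"plan": "0.0005 0 0.002 0 0 0 0.026;0.001 0 0.004 0 0 0 0.026;0.0013 0 0.005 0 0 0 0.026;0.0015 0 0.006 0 0 0 0.026;0.0015 0 0.006 0 0 0 0.026"}}

```text
clock: 10.75
position: [0.5854, -0.2022, 0.0057]
tool_rot: [3.14, 0.251, 0.048]
force: [-0.5, -1.3, -1.1]
grip_width: 0.0335
finger_force: 30.0
```

Call:
{"name": "send_rows", "arguments": {"plan": "0.0003 0 0.001 0 0 0 0.026;0.0005 0 0.002 0 0 0 0.026;0.0007 0 0.003 0 0 0 0.026;0.0007 0 0.003 0 0 0 0.026"}}

```text
clock: 11.08
position: [0.5856, -0.2023, 0.0039]
tool_rot: [3.14, 0.251, 0.048]
force: [-3.5, 1.2, 18.2]
grip_width: 0.0337
finger_force: 39.8
```

Contact with the tray floor at 18 N. Ease off a millimetre, then open.

Call:
{"name": "send_rows", "arguments": {"plan": "-0.0002 0 -0.001 0 0 0 0.026;-0.0003 0 -0.0013 0 0 0 0.026;-0.0003 0 -0.0013 0 0 0 0.036;-0.0003 0 -0.0013 0 0 0 0.042;-0.0003 0 -0.0013 0 0 0 0.05;-0.0003 0 -0.0013 0 0 0 0.055;-0.0003 0 -0.0013 0 0 0 0.055;-0.0003 0 -0.0013 0 0 0 0.055"}}

```text
clock: 11.75
position: [0.5853, -0.2022, 0.0039]
tool_rot: [3.14, 0.252, 0.048]
force: [-0.5, -0.0, -0.3]
grip_width: 0.0549
finger_force: 0.0
```

Call:
{"name": "send_rows", "arguments": {"plan": "-0.001 0 -0.005 0 0 0 0.055;-0.004 0 -0.015 0 0 0 0.055;-0.01 0 -0.04 0 0 0 0.055;-0.02 0 -0.08 0 0 0 0.055;-0.03 0 -0.12 0 0 0 0.055;-0.06 0 -0.15 0 0 0 0.055;-0.1 0 -0.17 0 0 0 0.055;-0.14 0 -0.18 0 0 0 0.055;-0.16 0 -0.19 0 0 0 0.055;-0.16 0 -0.19 0 0 0 0.055"}}

```text
clock: 12.58
position: [0.4754, -0.2085, 0.2325]
tool_rot: [3.138, 0.248, 0.046]
force: [-0.1, 0.0, 0.9]
grip_width: 0.0551
finger_force: 0.0
```

Run:
```python
from h import *
s=observe(); f=imaging.grab_frame("wrist"); g=imaging.grab_frame("scene"); t_=imaging.grab_frame("top")
cv2.imwrite("pics/w7.png",np.vstack([np.hstack([cv2.resize(f["color"],(480,300)),cv2.resize(g["color"][110:260,270:430],(320,300))]),cv2.resize(t_["color"][150:270,300:620],(800,300))])[:,:,::-1])
c=t_["color"].astype(int).sum(2); print(s["position"],s["clock"],s["force"])
m=np.zeros(c.shape,np.uint8); m[165:245,385:447]=(c>480)[165:245,385:447]
m=cv2.morphologyEx(m,cv2.MORPH_CLOSE,np.ones((7,7)));print("top",rect(ray(t_,biggest(m),.007)))
```

```text
[ 0.47539041 -0.20847252  0.23247053] 12.5833 [-0.12492977  0.02566086  0.93348826]
top (array([ 558.8, -204. ]), array([36.2, 77.6]), 2.5)
```

View pics/w7.png

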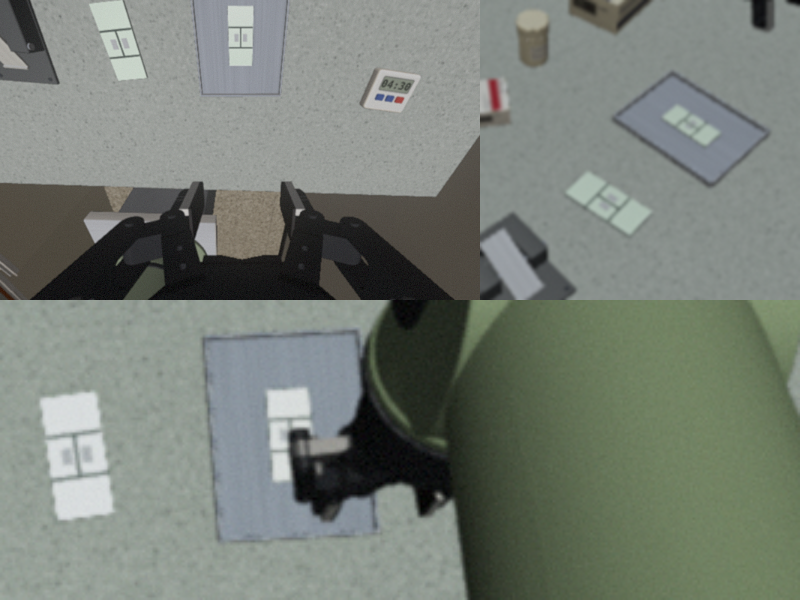

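The chamber lies flat in the tray's middle at about (559, −204) mm, against a tray centre of (558, −202). The gripper is clear, so I'm handing in.

```bash
python3 -c "
from workcell import bot
print(bot.job_done())"
```

```text
the job is handed in; nothing more can be done
None
```

The chamber was tipped fully, gripped by its raised end, lifted out and laid flat within about 2 mm of the tray's middle, then released; the job was handed in at about 12.6 s, and no verdict was returned.

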